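Fit a polishing cone from the dust-flap dispenser

ROBOT

A 6-joint arm with a two-finger parallel gripper is mounted at the origin on the work surface. World frame = base frame: x ahead of the robot, y to its left, z up, the work surface at z = 0. Lengths are in m, angles in rad, forces in N, time in s.
With the tool pointing down it reaches from about 0.3 to 0.85 m from the base axis. Payload 4.2 kg.
Tool frame: the origin (TCP) lies on the centre line of the jaws, within the pads' length; the fingertips stand robot.tip_extent ahead of it and the grasp point (between the pads) lies 11 mm behind it (robot.tip_extent is the distance from the TCP to the fingertips, in m); z points along the fingers, y is the line along which they close (so a half turn about z gives the same grasp; the last joint's range is limited). The gripper opens to 91 mm and grips with 3 to 60 N. Pads are 32 mm wide; open, the fingers measure 118 mm over their backs; the gripper's body (76 mm by 178 mm) begins 60 mm behind the grasp point.
Start: joints at [1.304, 0.32, 1.565, -0, 1.257, -0.02], TCP at [0.14, 0.558, 0.199] pointing down, gripper open.
Joint ranges: [-3.11, 3.11], [-0.84, 2.01], [0.21, 2.61], [-1.34, 4.49], [0.05, 2.63], [-2.56, 2.56]. Speed limits (rad/s): [2.57, 2.57, 3.14, 3.14, 3.14, 3.14].

INTERFACE

Orientations are given as a unit quaternion [w, x, y, z].
In Python, from workcell import robot, viewer gives the robot as it stands.
- The arm moves only by the tool carry_out, never from a script. Its argument "targets" is a list of rows, each an object of numbers: "x", "y", "z": the shift along the world's x, y, z in m; "ax", "ay", "az": the turn, a rotation vector about the world's x, y, z in rad; "claw": the opening, from 0 (shut) to 1 (fully open). In form: [{"x": .., "y": .., "z": .., "ax": .., "ay": .., "az": .., "claw": ..}, ...]. A call has 1 to 10 rows; each row shifts and turns the commanded pose from where the row before left it; what a row does not reach is not made up. A row lasts 1/10 s, in which the tool goes at most 50 mm and 8.59 degrees, less where a joint would pass 70% of its speed; a pose out of reach is approached as far as the arm can. A call is refused whole if a number of a shift passes 0.05 or a number of a turn 0.15, either way. A call with a gripper value outside its range is refused whole. The fingers move at their own pace and stop on an object; "newtons" is the grip in N (left out, the last holds). Time passes only in rows, so rows that do not move let the fingers close. It gives the time, the measured TCP pose, the force, the opening and the grip force at its end, in the units of the state.
- robot.read_state(): the state, without advancing time (a new reading comes with each control period).
- viewer.grab_frame(name): name is "scene" or "top" or "wrist"; returns a dict with "img" (400x640x3 uint8, red, green, blue), "K" (3x3 intrinsics, pixels), "k1" (the pictures are not rectified: a ray, as slopes to the right and down, at radius r is drawn at 1 + k1 r^2 times it, then the intrinsics apply), "pose" (4x4, takes a point from camera to world coordinates). Camera axes: x right, y down, z forward; pixel columns grow to the right and rows downward; lengths in m; the calibration is good to about 2 mm. A picture is of the moment at which its call begins. There is no depth.
- robot.close_job(): hands the job in; it is judged then, once.
The state is a dict: "t": time; "qpos": joint angles; "joint_velocities": joint speeds; "joint_efforts": joint torques, N m; "tcp_pos": TCP position; "tcp_rot": TCP orientation; "wrist_force": force on the tool from outside, world axes, zero at the start; "ft_torque": the same for the moment, N m; "width": finger opening in m; "grasp_force": force on a finger pad.
Only numpy, scipy, OpenCV 4.12 (cv2) and the standard library are available. Lean on these libraries where they do the work, as an engineer would, in place of code of your own. Each camera call takes 0.05 s, during which the arm holds its last target. There are 200 camera calls.

TASK

Stand the blue bench weight on the dispenser's press plate and let go, so that it holds the spring flap open; then take the yellow polishing cone out and seat it upright and fully home in the brass cup that matches it. Let go, then lift the cone about a centimetre or two to check that it comes free, and seat it again, always lowering things rather than dropping them. Last, put the weight back flat on its black pad so that the flap springs shut, leaving the other things on the bench where they are.

Things in the scene. Friction and masses are not known exactly. Their poses are not given: they have to be found in the camera images.
- dispenser: fixed white open-topped box, 160 mm (own x) by 130 mm (own y), rim 115 mm high, walls 5 mm, inner floor 11 mm high; origin on the bench under the box's centre, z up. A clear flap with a red edge covers the whole top, hinged along the rim on the +y side. The press plate stands outside the -y side, its centre 145 mm from the box's centre (80 mm from the wall)
- flap (a joint): spring flap of the dispenser (clear, 160 x 130 mm, red frame): 0 shut, 1.9 rad fully open, when it stands up and leans back past upright on the +y side, its edge 240 mm above the bench. Geared to the press plate: pressing the plate 35 mm down opens it fully; it springs shut when the plate is let up
- pedal_top (a point): centre of the top face of the dispenser's black press plate (84 mm along the dispenser's x by 76 mm along its y), axes as the dispenser's. Its top is 90 mm above the bench when up and goes straight down to 55 mm; it needs 3 to 4 N all the way, which the blue weight alone supplies once it is let go on the plate
- cone_mid (a point): centre of the yellow polishing cone, standing upright on its small end inside the dispenser at about its centre; 96 mm tall, about 0.18 kg, own z along its axis, this point 48 mm above its underside. Yellow taper 30 mm across at the bottom, 64 mm across from 48 to 54 mm up, then a black cylindrical grip knob 34 mm across from 54 to 96 mm up
- cup_mouth (a point): centre of the mouth of the fixed brass taper cup that matches the cone: mouth 60 mm across inside, rim 64 mm above the bench, on a dark round base 90 mm across. With the cone fully home its centre is 7 mm above this point and its underside 41 mm below it
- narrow_cup_mouth (a point): centre of the mouth of another fixed cup, silver, mouth only 42 mm across, rim 64 mm high, on the same kind of base; it does not fit the cone. The two cups may stand in either place
- weight_mid (a point): centre of the loose blue metal weight, a block 64 mm (own x) by 50 mm (own y) by 36 mm high with a 25 mm hole down through it, about 0.64 kg, lying flat; this point is 18 mm above its underside
- pad_top (a point): centre of the top face of the black rubber pad fixed on the bench, 130 mm (own x) by 110 mm (own y), top 4 mm above the bench; the weight starts on it and must end on it
- amber_mid (a point): centre of a loose faceted amber piece, 68 mm across, 26 mm high; bystander
- sander_mid (a point): centre of a loose cork sanding block 100 x 60 x 25 mm lying flat; bystander
- paste_mid (a point): centre of a loose jar of polishing paste, 64 mm across, 75 mm tall, standing; bystander
There are look-alikes about, which are no part of the job. Of the things that look like the part that bears pad_top, take the one that is farthest to the robot's left at the start. Of the things that look like the part that bears weight_mid, the largest one is meant.

How it is judged:
On the way, in this order (a step that is already met when the one before it is completed fails the run):
1. the weight, let go, holds the flap open (value of joint flap above 1.6 rad and contact force between the fingers and weight below 0.1 N and contact force between weight and pedal above 2 N and contact force between the arm and dispenser below 0.1 N), for 0.3 s.
2. the cone is lifted out of the dispenser while the flap is open (value of joint flap above 1.4 rad and z of cone_mid in the frame of dispenser above 0.13 m), for 0.1 s.
3. the cone is seated in the brass cup and let go, with the flap still held open (value of joint flap above 1.4 rad and horizontal distance between cone_mid and cup_mouth below 0.006 m and z of cone_mid in the frame of cup_mouth below 0.011 m and angle between cone_mid's own z axis and vertical below 0.08 rad and contact force between the fingers and cone below 0.1 N), for 0.3 s.
4. the cone is lifted at least 5 mm from its seat, over the cup, with the flap still held open (value of joint flap above 1.4 rad and horizontal distance between cone_mid and cup_mouth below 0.02 m and z of cone_mid in the frame of cup_mouth above 0.012 m), for 0.1 s.
5. the cone is seated again and let go, with the flap still held open (all of step 3), for 0.2 s.
At the end, for the whole second after the job is handed in: The cone stands in the brass cup, centred within 6 mm, within 4 mm of fully home and within 0.08 rad of upright; the weight lies flat on the pad with its centre within 40 mm of the pad's centre; the flap is shut (below 0.08 rad); all at rest (horizontal distance between cone_mid and cup_mouth below 0.006 m and z of cone_mid in the frame of cup_mouth below 0.011 m and angle between each of cone_mid, weight_mid's own z axis and vertical below 0.08 rad and linear speed of each of cone, weight below 0.02 m/s and value of joint flap below 0.08 rad and horizontal distance between weight_mid and pad_top below 0.04 m and z of weight_mid in the frame of pad_top below 0.022 m); the robot touches nothing.
It fails at once if the cone is dropped or thrown (faster than 0.6 m/s while not held) (linear speed of cone above 0.6 m/s and contact force between the fingers and cone below 0.1 N).
It fails at once if the weight is dropped or thrown (faster than 0.6 m/s while not held) (linear speed of weight above 0.6 m/s and contact force between the fingers and weight below 0.1 N).
It fails at once if the amber, sanding block or jar is moved by more than 30 mm (distance of any of amber_mid, sander_mid, paste_mid from where it was at the start of the episode above 0.03 m).
It also fails if it takes over 72 s, if anything falls off the work surface, if the arm or the gripper's body presses on something with over 40 N, if the wrist force passes 120 N, or if a joint passes its speed limit or range.

## Working session

There is one attempt and no reset: what is moved stays moved. The work goes in short steps, Python scripts to look and compute and a tool call to move; the robot and the scene stay as the last step left them, time stands still between calls to the robot, and variables do not carry over. Pictures are saved under pics/ and viewed, at most 10 in all, crops included, and the job is handed in when it is done.

Besides the shell and the picture viewer there is one more tool, called after "Emit:" as name(argument=value, ...) on one line, values as JSON. carry_out: Moves the arm, as the interface text tells. Its arguments: {"type":"object","properties":{"targets":{"type":"array"},"newtons":{"type":"number"}},"required":["targets"]}

```bash
mkdir -p pics; cat > h.py <<'E'
import numpy as np, cv2, json
from workcell import robot, viewer
def grab(name, fn):
    f=viewer.grab_frame(name); cv2.imwrite('pics/'+fn+'.png', f['img'][:,:,::-1])
    np.savez('pics/'+fn+'.npz', K=f['K'],k1=f['k1'],pose=f['pose'],img=f['img']); return f
def load(fn): return np.load('pics/'+fn+'.npz')
def ray(f,u,v):
    K=np.array(f['K']);k=float(f['k1'])
    d=cv2.undistortPoints(np.array([[[u,v]]],float),K,np.array([k,0,0,0,0.]))[0,0]
    P=np.array(f['pose']); return P[:3,3],P[:3,:3]@np.array([d[0],d[1],1])
def at(f,u,v,z):
    o,d=ray(f,u,v); return o+d*(z-o[2])/d[2]
def proj(f,p):
    P=np.array(f['pose']);c=P[:3,:3].T@(np.array(p)-P[:3,3]);x=c[:2]/c[2];x=x*(1+float(f['k1'])*(x@x))
    K=np.array(f['K']);return K[:2,:2]@x+K[:2,2]
E
python3 - <<'E'
from h import *
a=grab('scene','s0');b=grab('top','t0')
for f in(a,b): print(f['K'].round(1).tolist(),f['k1'],f['pose'].round(3).tolist())
print(robot.read_state(),robot.tip_extent)
E
```

```text
[[494.5, 0.0, 321.0], [0.0, 494.5, 196.9], [0.0, 0.0, 1.0]] -0.06085923909423679 [[-0.016, 0.843, -0.538, 1.221], [1.0, 0.013, -0.009, -0.058], [-0.001, -0.538, -0.843, 1.133], [0.0, 0.0, 0.0, 1.0]]
[[499.9, 0.0, 318.3], [0.0, 499.9, 207.1], [0.0, 0.0, 1.0]] -0.028533955816088665 [[-0.004, -0.993, 0.117, 0.454], [-1.0, 0.006, 0.019, -0.078], [-0.02, -0.117, -0.993, 1.358], [0.0, 0.0, 0.0, 1.0]]
{'t': 0.1, 'qpos': array([ 1.30401144e+00,  3.20224596e-01,  1.56548565e+00, -2.15002590e-05,
        1.25741482e+00, -2.00187561e-02]), 'joint_velocities': array([ 0.00125921, -0.00140467, -0.00506633,  0.00034694, -0.001605  ,
        0.00126234]), 'joint_efforts': array([-6.17203350e-04, -4.13331163e+01, -2.32508361e+01,  7.28325779e-02,
        4.20570828e-02, -4.21920060e-05]), 'tcp_pos': array([0.1403536 , 0.55714607, 0.19863403]), 'tcp_rot': array([-9.93796890e-05,  1.23066920e-01,  9.92398078e-01, -7.59799835e-04]), 'wrist_force': array([ 0.84827379, -0.37788567, -0.6119632 ]), 'ft_torque': array([ 0.01948136, -0.08845682,  0.04089462]), 'grasp_force': 0.0, 'width': 0.09117132758877067} 0.008
```

View pics/t0.png

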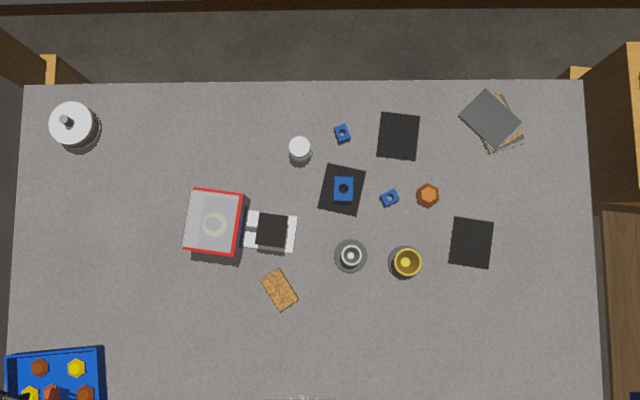

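View pics/s0.png

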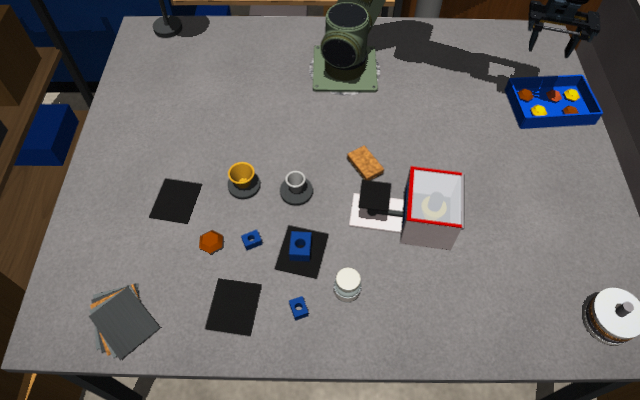

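The three black pads in the top view are at (342,189), (398,136) and (471,242). The one at (342,189) is farthest left (+y). The blue blocks are at (344,189), (342,133) and (390,198), and the largest is (344,189), on that pad. The gold cup is at (406,262), the silver cup at (350,255), the dispenser at (215,222) and the press plate at (271,232). I'll confirm in one enlarged crop.

```bash
python3 - <<'E'
from h import *
i=cv2.imread('pics/t0.png')[120:320,175:440]
cv2.imwrite('pics/c0.png',cv2.resize(i,None,fx=3,fy=3,interpolation=cv2.INTER_CUBIC))
E
```

```text
(no output)
```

View pics/c0.png

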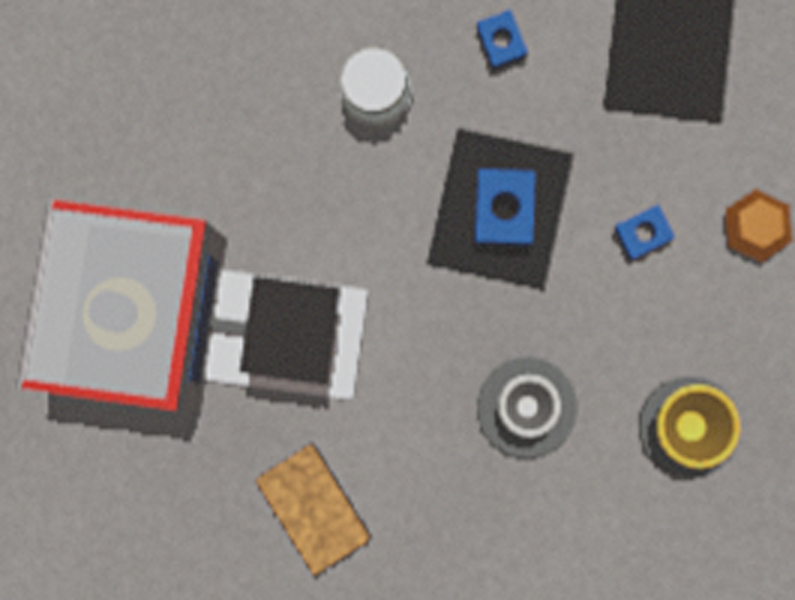

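```bash
cat > m.py <<'E'
from h import *
f=load('t0')
def c(x,y,z): return at(f,(x+.5)/3-.5+175,(y+.5)/3-.5+120,z)
def quad(n,ps,z):
    q=np.array([c(*p,z) for p in ps])[:,:2]; m=q.mean(0)
    e=[(q[(i+1)%4]-q[i]) for i in range(4)]
    print(n,m.round(4),[round(float(np.hypot(*k)),4) for k in e],[round(float(np.degrees(np.arctan2(k[1],k[0]))),1) for k in e])
quad('weight',[(478,170),(535,169),(532,243),(476,244)],.04)
quad('pad',[(460,129),(573,154),(543,290),(429,264)],.004)
quad('plate',[(253,279),(339,288),(330,385),(242,371)],.09)
quad('disp',[(54,202),(205,221),(177,410),(22,386)],.117)
print('brass',c(698,427,.064),c(656,427,.064),c(740,427,.064),c(698,384,.064),c(698,469,.064))
print('silver',c(529,406,.064)); print('cone',c(119,314,.065),c(112,311,.107))
print('jar',c(374,79,.075),'amber',c(760,224,.026))
E
python3 m.py
```

```text
weight [ 0.6589 -0.1192] [0.0508, 0.0666, 0.0496, 0.0665] [-89.4, 177.0, 90.7, -2.0]
pad [ 0.6622 -0.1167] [0.1061, 0.1283, 0.1061, 0.1281] [-103.1, 166.9, 76.7, -13.1]
plate [0.5458 0.0652] [0.074, 0.0827, 0.0757, 0.0788] [-96.3, 174.9, 80.8, -6.3]
disp [0.5667 0.2102] [0.1294, 0.1593, 0.1316, 0.1564] [-97.6, 172.4, 81.1, -8.4]
brass [ 0.4630411  -0.28160382  0.064     ] [ 0.46322408 -0.24569089  0.064     ] [ 0.46285182 -0.31750754  0.064     ] [ 0.49977528 -0.28247473  0.064     ] [ 0.42737715 -0.28076867  0.064     ]
silver [ 0.48167796 -0.13719212  0.064     ]
cone [0.56276523 0.21809058 0.065     ] [0.56180333 0.21444483 0.107     ]
jar [ 0.76707915 -0.00443135  0.075     ] amber [ 0.64360244 -0.34735242  0.026     ]
```

Emit:
carry_out(targets=[{"x":0.029,"y":-0.0375,"az":-0.075},{"x":0.029,"y":-0.0375,"az":-0.075},{"x":0.029,"y":-0.0375,"az":-0.075},{"x":0.029,"y":-0.0375,"az":-0.075},{"x":0.029,"y":-0.0375,"az":-0.075},{"x":0.029,"y":-0.0375,"az":-0.075},{"x":0.029,"y":-0.0375,"az":-0.075},{"x":0.029,"y":-0.0375,"az":-0.075},{"x":0.029,"y":-0.0375,"az":-0.075},{"x":0.029,"y":-0.0375,"az":-0.075}])

```text
validation failed for argument at $.ta...
```

Emit:
carry_out(targets=[{"x":0.029,"y":-0.0375,"az":-0.075},{"x":0.029,"y":-0.0375,"az":-0.075},{"x":0.029,"y":-0.0375,"az":-0.075},{"x":0.029,"y":-0.0375,"az":-0.075},{"x":0.029,"y":-0.0375,"az":-0.075},{"x":0.029,"y":-0.0375,"az":-0.075},{"x":0.029,"y":-0.0375,"az":-0.075},{"x":0.029,"y":-0.0375,"az":-0.075},{}])

```text
validation failed for argument at $.ta...
```

```bash
cat >> h.py <<'E'
def st():
    from scipy.spatial.transform import Rotation as R
    s=robot.read_state(); q=s['tcp_rot']; m=R.from_quat([*q[1:],q[0]]).as_matrix()
    print('t%.1f'%s['t'],s['tcp_pos'].round(4),'ytool',np.degrees(np.arctan2(m[1,1],m[0,1])).round(1),'z',m[:,2].round(3),'F',s['wrist_force'].round(1),'w%.4f g%.1f'%(s['width'],s['grasp_force']),s['qpos'].round(2))
E
python3 - <<'E'
from h import *
st(); f=grab('wrist','w1')
for n,p in dict(weight=(.659,-.119,.04),pad=(.662,-.117,.004)).items(): print(n,proj(f,p))
E
```

```text
t0.1 [0.1404 0.5571 0.1986] ytool 75.9 z [-0.    -0.001 -1.   ] F [ 0.8 -0.4 -0.6] w0.0912 g0.0 [ 1.3   0.32  1.57 -0.    1.26 -0.02]
weight [ -6.57919173 587.97489073]
pad [ 15.33629996 560.06299617]
```

View pics/w1.png

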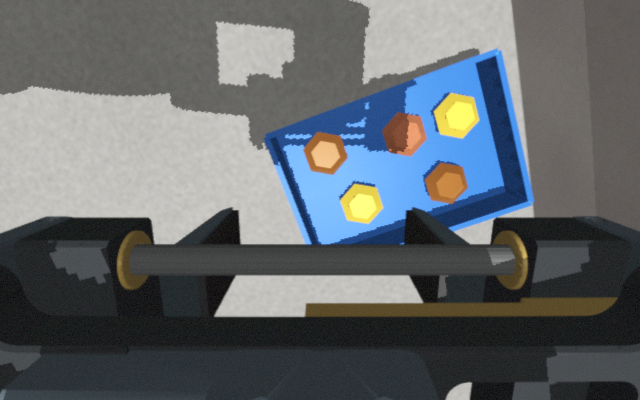

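The moves were refused, probably because every row needs all seven keys. The wrist view only shows the parts tray under the start pose.

Emit:
carry_out(targets=[{"x":0.029,"y":-0.0375,"z":0,"ax":0,"ay":0,"az":-0.075,"claw":1},{"x":0.029,"y":-0.0375,"z":0,"ax":0,"ay":0,"az":-0.075,"claw":1},{"x":0.029,"y":-0.0375,"z":0,"ax":0,"ay":0,"az":-0.075,"claw":1},{"x":0.029,"y":-0.0375,"z":0,"ax":0,"ay":0,"az":-0.075,"claw":1},{"x":0.029,"y":-0.0375,"z":0,"ax":0,"ay":0,"az":-0.075,"claw":1},{"x":0.029,"y":-0.0375,"z":0,"ax":0,"ay":0,"az":-0.075,"claw":1},{"x":0.029,"y":-0.0375,"z":0,"ax":0,"ay":0,"az":-0.075,"claw":1},{"x":0.029,"y":-0.0375,"z":0,"ax":0,"ay":0,"az":-0.075,"claw":1},{"x":0.029,"y":-0.0375,"z":0,"ax":0,"ay":0,"az":-0.075,"claw":1},{"x":0.029,"y":-0.0375,"z":0,"ax":0,"ay":0,"az":-0.075,"claw":1}])

```text
t: 1.15
tcp_pos: [0.4312, 0.1809, 0.1994]
tcp_rot: [0.0, 0.479, 0.878, 0.0]
wrist_force: [0.9, 0.2, -0.9]
width: 0.0909
grasp_force: 0.0
```

Emit:
carry_out(targets=[{"x":0.0285,"y":-0.0375,"z":0,"ax":0,"ay":0,"az":-0.074,"claw":1},{"x":0.0285,"y":-0.0375,"z":0,"ax":0,"ay":0,"az":-0.074,"claw":1},{"x":0.0285,"y":-0.0375,"z":0,"ax":0,"ay":0,"az":-0.074,"claw":1},{"x":0.0285,"y":-0.0375,"z":0,"ax":0,"ay":0,"az":-0.074,"claw":1},{"x":0.0285,"y":-0.0375,"z":0,"ax":0,"ay":0,"az":-0.074,"claw":1},{"x":0.0285,"y":-0.0375,"z":0,"ax":0,"ay":0,"az":-0.074,"claw":1},{"x":0.0285,"y":-0.0375,"z":0,"ax":0,"ay":0,"az":-0.074,"claw":1},{"x":0.0285,"y":-0.0375,"z":0,"ax":0,"ay":0,"az":-0.074,"claw":1},{"x":0,"y":0,"z":0,"ax":0,"ay":0,"az":0,"claw":1},{"x":0,"y":0,"z":0,"ax":0,"ay":0,"az":0,"claw":1}])

```text
t: 2.15
tcp_pos: [0.6582, -0.118, 0.1981]
tcp_rot: [-0.001, 0.714, 0.7, -0.0]
wrist_force: [0.3, 0.9, -1.0]
width: 0.0914
grasp_force: 0.0
```

```bash
python3 - <<'E'
from h import *
st(); f=grab('wrist','w2')
for n,p in dict(weight=(.659,-.119,.04),pad=(.662,-.117,.004)).items(): print(n,proj(f,p))
E
```

```text
t2.1 [ 0.6582 -0.118   0.1981] ytool -1.1 z [-0.002  0.001 -1.   ] F [ 0.3  0.9 -1. ] w0.0914 g0.0 [-0.19  0.47  1.33  0.    1.34 -0.18]
weight [322.60719975 178.58136044]
pad [325.11481706 171.14887525]
```

View pics/w2.png

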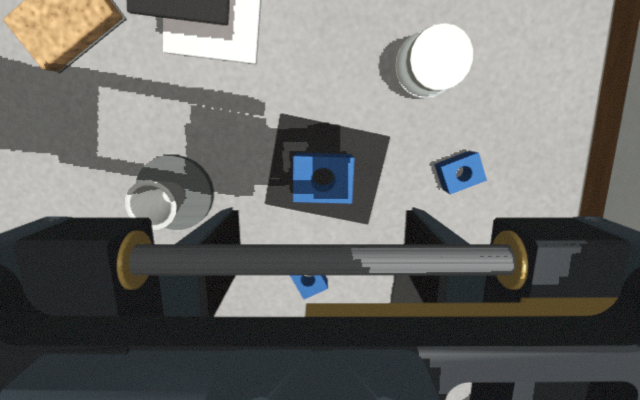

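The wrist view shows the weight's top face centred at about (323,178), where I predicted (323,179), between the fingers. I'll go down and grip it.

Emit:
carry_out(targets=[{"x":0,"y":0,"z":-0.045,"ax":0,"ay":0,"az":0,"claw":1},{"x":0,"y":0,"z":-0.045,"ax":0,"ay":0,"az":0,"claw":1},{"x":0,"y":0,"z":-0.04,"ax":0,"ay":0,"az":0,"claw":1},{"x":0,"y":0,"z":-0.03,"ax":0,"ay":0,"az":0,"claw":1},{"x":0,"y":0,"z":-0.022,"ax":0,"ay":0,"az":0,"claw":1},{"x":0,"y":0,"z":0,"ax":0,"ay":0,"az":0,"claw":1},{"x":0,"y":0,"z":0,"ax":0,"ay":0,"az":0,"claw":0.6},{"x":0,"y":0,"z":0,"ax":0,"ay":0,"az":0,"claw":0.5},{"x":0,"y":0,"z":0,"ax":0,"ay":0,"az":0,"claw":0.5},{"x":0,"y":0,"z":0,"ax":0,"ay":0,"az":0,"claw":0.5}], newtons=30)

```text
t: 3.2
tcp_pos: [0.659, -0.1174, 0.019]
tcp_rot: [0.001, 0.713, 0.701, 0.001]
wrist_force: [0.4, 0.2, 4.8]
width: 0.0638
grasp_force: 29.8
```

Emit:
carry_out(targets=[{"x":0,"y":0,"z":0.02,"ax":0,"ay":0,"az":0,"claw":0.5},{"x":0,"y":0,"z":0.04,"ax":0,"ay":0,"az":0,"claw":0.5},{"x":0,"y":0,"z":0.045,"ax":0,"ay":0,"az":0,"claw":0.5},{"x":0,"y":0,"z":0.03,"ax":0,"ay":0,"az":0,"claw":0.5},{"x":-0.0188,"y":0.0307,"z":0,"ax":0,"ay":0,"az":-0.021,"claw":0.5},{"x":-0.0188,"y":0.0307,"z":0,"ax":0,"ay":0,"az":-0.021,"claw":0.5},{"x":-0.0188,"y":0.0307,"z":0,"ax":0,"ay":0,"az":-0.021,"claw":0.5},{"x":-0.0188,"y":0.0307,"z":0,"ax":0,"ay":0,"az":-0.021,"claw":0.5},{"x":-0.0188,"y":0.0307,"z":0,"ax":0,"ay":0,"az":-0.021,"claw":0.5},{"x":-0.0188,"y":0.0307,"z":0,"ax":0,"ay":0,"az":-0.021,"claw":0.5}])

```text
t: 4.2
tcp_pos: [0.5436, 0.0677, 0.1514]
tcp_rot: [-0.001, 0.757, 0.654, -0.001]
wrist_force: [0.4, -0.5, -7.0]
width: 0.0638
grasp_force: 29.9
```

```bash
python3 - <<'E'
from h import *
st(); f=grab('top','t1');g=grab('scene','s1')
a=cv2.resize(f['img'][160:290,175:325],None,fx=3,fy=3)
b=cv2.resize(g['img'][110:240,330:480],None,fx=2.5,fy=3)[:,:375]
cv2.imwrite('pics/c1.png',np.hstack([a,b])[:,:800,::-1])
E
```

```text
t4.2 [0.5436 0.0677 0.1514] ytool -8.3 z [-0.002 -0.    -1.   ] F [ 0.4 -0.5 -7. ] w0.0638 g29.9 [0.1  0.31 1.7  0.   1.13 0.25]
```

View pics/c1.png

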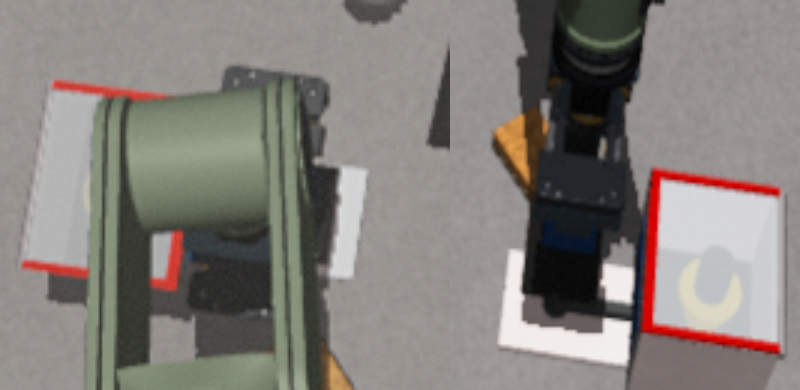

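The weight is held level over the press plate, and the arm is clear of where the flap swings. I'll lower it onto the plate.

Emit:
carry_out(targets=[{"x":0.002,"y":-0.001,"z":-0.025,"ax":0,"ay":0,"az":0,"claw":0.5},{"x":0,"y":0,"z":-0.015,"ax":0,"ay":0,"az":0,"claw":0.5},{"x":0,"y":0,"z":-0.006,"ax":0,"ay":0,"az":0,"claw":0.5},{"x":0,"y":0,"z":-0.006,"ax":0,"ay":0,"az":0,"claw":0.5},{"x":0,"y":0,"z":-0.006,"ax":0,"ay":0,"az":0,"claw":0.5},{"x":0,"y":0,"z":-0.006,"ax":0,"ay":0,"az":0,"claw":0.5},{"x":0,"y":0,"z":-0.006,"ax":0,"ay":0,"az":0,"claw":0.5},{"x":0,"y":0,"z":-0.005,"ax":0,"ay":0,"az":0,"claw":0.5},{"x":0,"y":0,"z":-0.003,"ax":0,"ay":0,"az":0,"claw":0.5},{"x":0,"y":0,"z":0,"ax":0,"ay":0,"az":0,"claw":0.5}])

```text
t: 5.3
tcp_pos: [0.5479, 0.0657, 0.0738]
tcp_rot: [0.0, 0.756, 0.654, -0.0]
wrist_force: [-1.0, -1.1, -3.9]
width: 0.0635
grasp_force: 30.0
```

Emit:
carry_out(targets=[{"x":0,"y":0,"z":-0.002,"ax":0,"ay":0,"az":0,"claw":0.5},{"x":0,"y":0,"z":-0.001,"ax":0,"ay":0,"az":0,"claw":0.5},{"x":0,"y":0,"z":0,"ax":0,"ay":0,"az":0,"claw":0.5},{"x":0,"y":0,"z":0,"ax":0,"ay":0,"az":0,"claw":0.5}])

```text
t: 5.7
tcp_pos: [0.5481, 0.0658, 0.0715]
tcp_rot: [0.0, 0.756, 0.654, 0.0]
wrist_force: [-1.1, -0.4, -2.9]
width: 0.0639
grasp_force: 30.0
```

Emit:
carry_out(targets=[{"x":0,"y":0,"z":-0.001,"ax":0,"ay":0,"az":0,"claw":0.5},{"x":0,"y":0,"z":-0.001,"ax":0,"ay":0,"az":0,"claw":0.5},{"x":0,"y":0,"z":0,"ax":0,"ay":0,"az":0,"claw":0.5},{"x":0,"y":0,"z":0,"ax":0,"ay":0,"az":0,"claw":0.72},{"x":0,"y":0,"z":0,"ax":0,"ay":0,"az":0,"claw":0.85},{"x":0,"y":0,"z":0,"ax":0,"ay":0,"az":0,"claw":1},{"x":0,"y":0,"z":0,"ax":0,"ay":0,"az":0,"claw":1},{"x":0,"y":0,"z":0.02,"ax":0,"ay":0,"az":0,"claw":1},{"x":0,"y":0,"z":0.04,"ax":0,"ay":0,"az":0,"claw":1},{"x":0,"y":0,"z":0.045,"ax":0,"ay":0,"az":0,"claw":1}])

```text
t: 6.7
tcp_pos: [0.5467, 0.0658, 0.1743]
tcp_rot: [-0.001, 0.756, 0.654, -0.001]
wrist_force: [0.7, 0.4, 0.3]
width: 0.091
grasp_force: 0.0
```

Emit:
carry_out(targets=[{"x":0,"y":-0.015,"z":0.04,"ax":0,"ay":0,"az":0,"claw":1},{"x":0,"y":-0.03,"z":0.04,"ax":0,"ay":0,"az":0,"claw":1},{"x":0,"y":-0.03,"z":0.03,"ax":0,"ay":0,"az":0,"claw":1},{"x":0,"y":0,"z":0,"ax":0,"ay":0,"az":0,"claw":1},{"x":0,"y":0,"z":0,"ax":0,"ay":0,"az":0,"claw":1}])

```text
t: 7.2
tcp_pos: [0.5477, -0.0093, 0.2844]
tcp_rot: [0.0, 0.757, 0.654, 0.001]
wrist_force: [0.1, -0.5, -0.3]
width: 0.0911
grasp_force: 0.0
```

```bash
python3 - <<'E'
from h import *
st(); f=grab('top','t2');g=grab('scene','s2');w=grab('wrist','w3')
print('wristcam-tcp',(w['pose'][:3,3]-robot.read_state()['tcp_pos']).round(3),proj(w,(.5625,.216,.107)), proj(g,(.5625,.216,.107)),proj(f,(.5625,.216,.107)))
a=cv2.resize(f['img'][170:270,170:310],None,fx=2.85,fy=2.85)[:285,:399]
b=cv2.resize(g['img'][140:280,340:480],None,fx=2.85,fy=2.85)[:285,:399]
b=cv2.resize(g['img'][140:240,340:480],None,fx=2.85,fy=2.85)[:285,:399]
c=cv2.resize(w['img'][:250],(640,250)); c=np.hstack([c,np.zeros((250,158,3),np.uint8)])
cv2.imwrite('pics/c2.png',np.vstack([np.hstack([a,b]),c])[:,:,::-1])
E
```

```text
t7.2 [ 0.5477 -0.0093  0.2844] ytool -8.3 z [ 0.001  0.001 -1.   ] F [ 0.1 -0.5 -0.3] w0.0911 g0.0 [-0.04  0.23  1.47  0.    1.43  0.11]
wristcam-tcp [0.01  0.064 0.185] [304.67391831 -53.49498318] [436.60198019 197.19503997] [211.39423305 223.06158064]
```

View pics/c2.png

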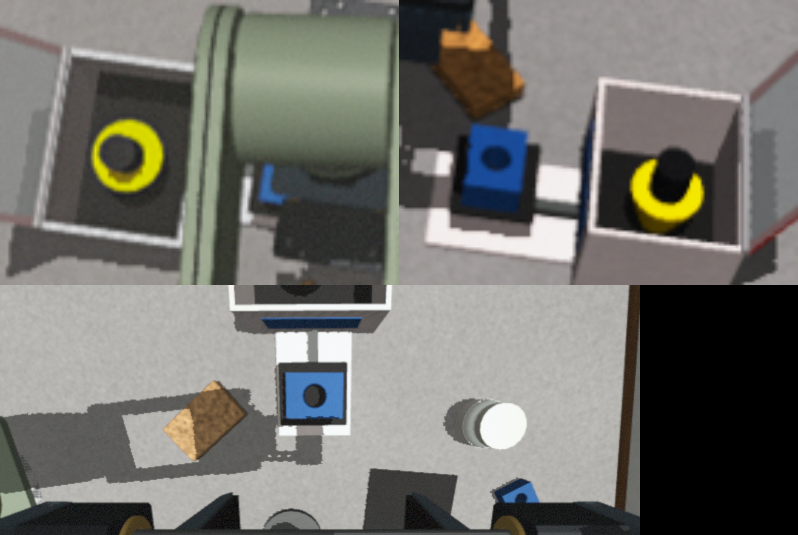

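The flap is fully open and the weight sits squarely on the plate, let go. The cone stands in the box, with its ring centre at crop (127,155) and its knob at (123,152) in the top view, and its knob at (277,161) in the scene crop.

```bash
python3 - <<'E'
from h import *
f=load('t2');g=load('s2')
def y(img,u0,u1,v0,v1):
    r=img[v0:v1,u0:u1].astype(int); m=((r[...,0]>150)&(r[...,1]>140)&(r[...,2]<90)).astype(np.uint8)
    c=max(cv2.findContours(m,0,1)[0],key=cv2.contourArea); h=cv2.convexHull(c); e=cv2.fitEllipse(h); return e[0][0]+u0,e[0][1]+v0,e[1]
a=y(f['img'],190,240,200,245); print(a,at(f,a[0],a[1],.065))
cv=lambda x,o:(x+.5)/2.85-.5+o
print('knob top',at(f,cv(123,170),cv(151,170),.107),'scene',at(g,cv(277,340),cv(161,140),.107))
# brass cup ellipse by yellow/gold rim
for n,fr,(u0,u1,v0,v1) in (('t',load('t0'),(380,435,235,290)),('s',load('s0'),(220,265,155,200))):
    r=fr['img'][v0:v1,u0:u1]; h=cv2.cvtColor(r,cv2.COLOR_RGB2HSV); m=((h[...,1]>120)&(h[...,0]>12)&(h[...,0]<35)).astype(np.uint8)
    c=max(cv2.findContours(m,0,1)[0],key=cv2.contourArea); e=cv2.fitEllipse(cv2.convexHull(c)); print(n,e[0][0]+u0,e[0][1]+v0,e[1],at(fr,e[0][0]+u0,e[0][1]+v0,.064))
E
```

```text
(214.17202949523926, 224.15379333496094, (23.79449462890625, 24.978294372558594)) [0.56323735 0.21852385 0.065     ]
knob top [0.56350395 0.21236045 0.107     ] scene [0.55947117 0.21699577 0.107     ]
t 407.32066917419434 261.977014541626 (27.37651252746582, 27.434551239013672) [ 0.4631     -0.28157272  0.064     ]
s 241.0722827911377 174.31207275390625 (25.852798461914062, 27.026172637939453) [ 0.47083118 -0.28227927  0.064     ]
```

Emit:
carry_out(targets=[{"x":0.003,"y":0.045,"z":0,"ax":0,"ay":0,"az":0,"claw":1},{"x":0.003,"y":0.045,"z":0,"ax":0,"ay":0,"az":0,"claw":1},{"x":0.003,"y":0.045,"z":0,"ax":0,"ay":0,"az":0,"claw":1},{"x":0.003,"y":0.045,"z":0,"ax":0,"ay":0,"az":0,"claw":1},{"x":0.003,"y":0.045,"z":0,"ax":0,"ay":0,"az":0,"claw":1},{"x":0,"y":0,"z":-0.04,"ax":0,"ay":0,"az":0,"claw":1},{"x":0,"y":0,"z":-0.04,"ax":0,"ay":0,"az":0,"claw":1},{"x":0,"y":0,"z":-0.04,"ax":0,"ay":0,"az":0,"claw":1},{"x":0,"y":0,"z":0,"ax":0,"ay":0,"az":0,"claw":1},{"x":0,"y":0,"z":0,"ax":0,"ay":0,"az":0,"claw":1}])

```text
t: 8.35
tcp_pos: [0.5622, 0.2164, 0.1639]
tcp_rot: [-0.0, 0.756, 0.655, -0.001]
wrist_force: [0.2, 0.4, 0.2]
width: 0.0913
grasp_force: 0.0
```

```bash
python3 - <<'E'
from h import *
st(); w=grab('wrist','w4'); print(proj(w,(.563,.216,.107)),proj(w,(.563,.216,.065)))
cv2.imwrite('pics/c3.png',w['img'][60:330,150:500,::-1].repeat(2,0).repeat(2,1))
E
```

```text
t8.3 [0.5622 0.2164 0.1639] ytool -8.2 z [-0.002 -0.001 -1.   ] F [0.2 0.4 0.2] w0.0913 g0.0 [0.35 0.39 1.55 0.   1.2  0.49]
[322.39814422 202.26512915] [322.40541753 190.08437028]
```

View pics/c3.png

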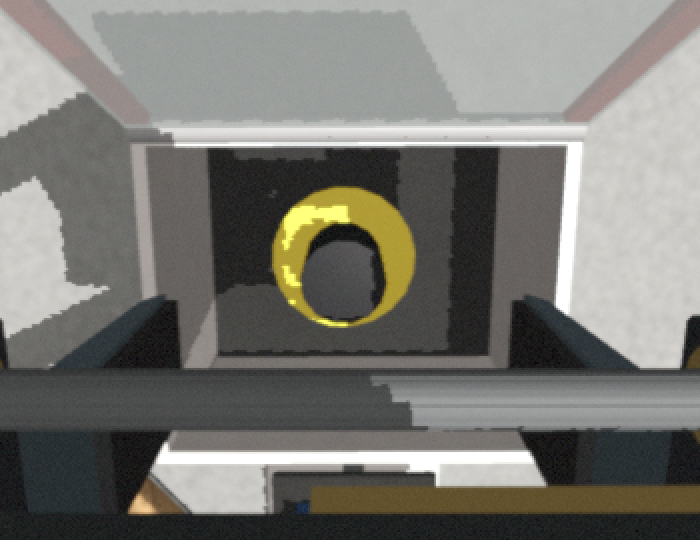

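The ring centre is at (322,188) and the knob at (319,201), both within about 3 px of prediction and centred between the fingers. I'll descend and grip the knob.

Emit:
carry_out(targets=[{"x":0,"y":0,"z":-0.035,"ax":0,"ay":0,"az":0,"claw":1},{"x":0,"y":0,"z":-0.03,"ax":0,"ay":0,"az":0,"claw":1},{"x":0,"y":0,"z":-0.019,"ax":0,"ay":0,"az":0,"claw":1},{"x":0,"y":0,"z":0,"ax":0,"ay":0,"az":0,"claw":0.7},{"x":0,"y":0,"z":0,"ax":0,"ay":0,"az":0,"claw":0.45},{"x":0,"y":0,"z":0,"ax":0,"ay":0,"az":0,"claw":0.2},{"x":0,"y":0,"z":0,"ax":0,"ay":0,"az":0,"claw":0.2},{"x":0,"y":0,"z":0,"ax":0,"ay":0,"az":0,"claw":0.2},{"x":0,"y":0,"z":0,"ax":0,"ay":0,"az":0,"claw":0.2}], newtons=15)

```text
t: 9.3
tcp_pos: [0.563, 0.2159, 0.081]
tcp_rot: [0.0, 0.756, 0.654, 0.001]
wrist_force: [0.1, 0.8, -0.4]
width: 0.0461
grasp_force: 0.0
```

Still closing at 46 mm, so I'll wait for contact, then lift straight up.

Emit:
carry_out(targets=[{"x":0,"y":0,"z":0,"ax":0,"ay":0,"az":0,"claw":0.2},{"x":0,"y":0,"z":0,"ax":0,"ay":0,"az":0,"claw":0.2},{"x":0,"y":0,"z":0,"ax":0,"ay":0,"az":0,"claw":0.2},{"x":0,"y":0,"z":0,"ax":0,"ay":0,"az":0,"claw":0.2}])

```text
t: 9.7
tcp_pos: [0.5626, 0.2158, 0.0804]
tcp_rot: [-0.0, 0.756, 0.654, -0.0]
wrist_force: [-1.0, -0.6, 2.3]
width: 0.0325
grasp_force: 15.0
```

Emit:
carry_out(targets=[{"x":0,"y":0,"z":0.015,"ax":0,"ay":0,"az":0,"claw":0.2},{"x":0,"y":0,"z":0.03,"ax":0,"ay":0,"az":0,"claw":0.2},{"x":0,"y":0,"z":0.04,"ax":0,"ay":0,"az":0,"claw":0.2},{"x":0,"y":0,"z":0.04,"ax":0,"ay":0,"az":0,"claw":0.2},{"x":0,"y":0,"z":0.025,"ax":0,"ay":0,"az":0,"claw":0.2},{"x":0,"y":-0.02,"z":0,"ax":0,"ay":0,"az":0,"claw":0.2},{"x":-0.008,"y":-0.04,"z":0,"ax":0,"ay":0,"az":-0.03,"claw":0.2},{"x":-0.008,"y":-0.04,"z":0,"ax":0,"ay":0,"az":-0.03,"claw":0.2},{"x":-0.008,"y":-0.04,"z":0,"ax":0,"ay":0,"az":-0.03,"claw":0.2},{"x":-0.008,"y":-0.04,"z":0,"ax":0,"ay":0,"az":-0.03,"claw":0.2}])

```text
t: 10.7
tcp_pos: [0.5298, 0.0343, 0.2296]
tcp_rot: [-0.0, 0.794, 0.608, -0.001]
wrist_force: [0.9, -0.5, -2.9]
width: 0.0324
grasp_force: 15.0
```

Emit:
carry_out(targets=[{"x":-0.0085,"y":-0.0397,"z":0,"ax":0,"ay":0,"az":-0.03,"claw":0.2},{"x":-0.0085,"y":-0.0397,"z":0,"ax":0,"ay":0,"az":-0.03,"claw":0.2},{"x":-0.0085,"y":-0.0397,"z":0,"ax":0,"ay":0,"az":-0.03,"claw":0.2},{"x":-0.0085,"y":-0.0397,"z":0,"ax":0,"ay":0,"az":-0.03,"claw":0.2},{"x":-0.0085,"y":-0.0397,"z":0,"ax":0,"ay":0,"az":-0.03,"claw":0.2},{"x":-0.0085,"y":-0.0397,"z":0,"ax":0,"ay":0,"az":-0.03,"claw":0.2},{"x":-0.0085,"y":-0.0397,"z":0,"ax":0,"ay":0,"az":-0.03,"claw":0.2},{"x":-0.0085,"y":-0.0397,"z":0,"ax":0,"ay":0,"az":-0.03,"claw":0.2},{"x":0,"y":0,"z":0,"ax":0,"ay":0,"az":0,"claw":0.2},{"x":0,"y":0,"z":0,"ax":0,"ay":0,"az":0,"claw":0.2}])

```text
t: 11.7
tcp_pos: [0.462, -0.2822, 0.2295]
tcp_rot: [-0.001, 0.862, 0.508, -0.0]
wrist_force: [0.2, 0.2, -1.4]
width: 0.0323
grasp_force: 15.0
```

```bash
python3 - <<'E'
from h import *
st(); w=grab('wrist','w5')
print('cup rim',proj(w,(.463,-.2815,.064)),'base',proj(w,(.463,-.2815,.002)))
T=robot.read_state()['tcp_pos']; print('ring if centred',proj(w,T+[0,0,-.0145]),'knobtop',proj(w,T+[0,0,.0275]))
cv2.imwrite('pics/c4.png',w['img'][60:330,150:500,::-1].repeat(2,0).repeat(2,1))
E
```

```text
t11.7 [ 0.462  -0.2822  0.2295] ytool -29.0 z [-0.001  0.001 -1.   ] F [ 0.2  0.2 -1.4] w0.0323 g15.0 [-0.57  0.25  1.59  0.    1.31 -0.06]
cup rim [321.66908435 175.71632227] base [321.76906233 167.04496338]
ring if centred [320.18447077 218.22940348] knobtop [319.65708477 243.07037844]
```

View pics/c4.png

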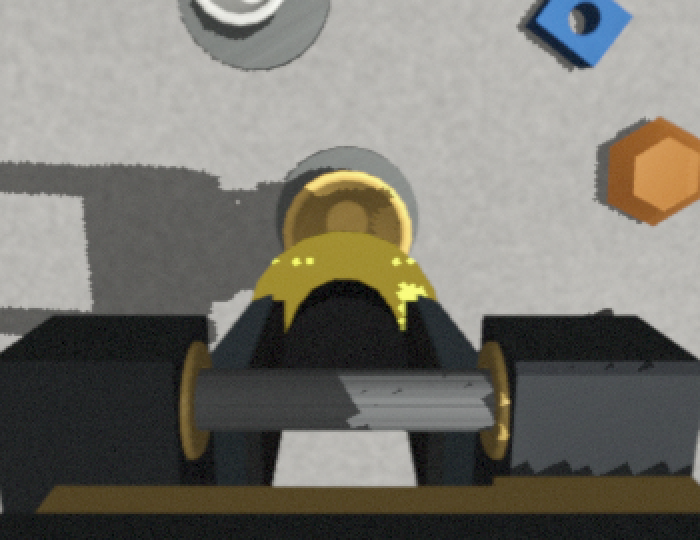

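```bash
python3 - <<'E'
from h import *
w=load('w5'); T=np.array([.463,-.2815,.2305]); r=np.array([.875,-.485,0]);up=np.array([.485,.875,0])
for z in(-.0145,-.0205): print('ring top',proj(w,T+[0,0,z]+.032*up))
c=np.array([.463,-.2815,.064])
for d in(up,r,-r): print('cup outer',proj(w,c+.036*d),'inner',proj(w,c+.030*d))
E
```

```text
ring top [321.14563792 168.70122624]
ring top [321.17992002 167.20820776]
cup outer [321.6592733  142.51904436] inner [321.660938   148.16217768]
cup outer [354.56454607 175.72214912] inner [349.08216608 175.72090794]
cup outer [288.78324776 175.71438341] inner [294.26268736 175.7144366 ]
```

The brass cup rim centre is at about (324,177), close to the predicted (322,176). The held cone's ring centre is at about (322,225). Relative error is only 2–3 mm, so I'll correct it slightly while lowering.

Emit:
carry_out(targets=[{"x":0.002,"y":0.001,"z":-0.03,"ax":0,"ay":0,"az":0,"claw":0.2},{"x":0,"y":0,"z":-0.04,"ax":0,"ay":0,"az":0,"claw":0.2},{"x":0,"y":0,"z":-0.03,"ax":0,"ay":0,"az":0,"claw":0.2},{"x":0,"y":0,"z":-0.015,"ax":0,"ay":0,"az":0,"claw":0.2},{"x":0,"y":0,"z":-0.01,"ax":0,"ay":0,"az":0,"claw":0.2},{"x":0,"y":0,"z":-0.003,"ax":0,"ay":0,"az":0,"claw":0.2},{"x":0,"y":0,"z":0,"ax":0,"ay":0,"az":0,"claw":0.2},{"x":0,"y":0,"z":0,"ax":0,"ay":0,"az":0,"claw":0.2}])

```text
t: 12.55
tcp_pos: [0.4654, -0.2809, 0.1034]
tcp_rot: [0.001, 0.861, 0.509, 0.001]
wrist_force: [-0.0, 0.3, -1.8]
width: 0.0331
grasp_force: 15.0
```

Not touching yet. I'll ease down the last centimetre.

Emit:
carry_out(targets=[{"x":0,"y":0,"z":-0.003,"ax":0,"ay":0,"az":0,"claw":0.2},{"x":0,"y":0,"z":-0.002,"ax":0,"ay":0,"az":0,"claw":0.2},{"x":0,"y":0,"z":-0.002,"ax":0,"ay":0,"az":0,"claw":0.2},{"x":0,"y":0,"z":-0.001,"ax":0,"ay":0,"az":0,"claw":0.2},{"x":0,"y":0,"z":0,"ax":0,"ay":0,"az":0,"claw":0.2},{"x":0,"y":0,"z":0,"ax":0,"ay":0,"az":0,"claw":0.2}])

```text
t: 13.15
tcp_pos: [0.4648, -0.2815, 0.095]
tcp_rot: [0.001, 0.861, 0.509, -0.0]
wrist_force: [-1.7, -1.9, 4.9]
width: 0.0325
grasp_force: 15.0
```

The lateral force of (-1.7, -1.9) N says the cone is slightly too far in +x and +y. I'll comply and settle.

Emit:
carry_out(targets=[{"x":-0.001,"y":-0.001,"z":0,"ax":0,"ay":0,"az":0,"claw":0.2},{"x":-0.001,"y":-0.001,"z":-0.001,"ax":0,"ay":0,"az":0,"claw":0.2},{"x":0,"y":0,"z":-0.001,"ax":0,"ay":0,"az":0,"claw":0.2},{"x":0,"y":0,"z":0,"ax":0,"ay":0,"az":0,"claw":0.2},{"x":0,"y":0,"z":0,"ax":0,"ay":0,"az":0,"claw":0.2}], newtons=6)

```text
t: 13.65
tcp_pos: [0.4629, -0.2835, 0.0927]
tcp_rot: [0.001, 0.861, 0.509, -0.0]
wrist_force: [-1.7, -4.5, 3.6]
width: 0.0324
grasp_force: 6.0
```

Emit:
carry_out(targets=[{"x":-0.001,"y":-0.002,"z":0,"ax":0,"ay":0,"az":0,"claw":0.2},{"x":0,"y":0,"z":0,"ax":0,"ay":0,"az":0,"claw":0.2},{"x":0,"y":0,"z":0,"ax":0,"ay":0,"az":0,"claw":0.2}], newtons=3)

```text
t: 13.95
tcp_pos: [0.462, -0.2845, 0.0924]
tcp_rot: [-0.0, 0.861, 0.508, 0.0]
wrist_force: [0.6, 0.3, 2.8]
width: 0.0326
grasp_force: 3.0
```

Lateral force is gone and the height, 0.092, is the home value. Releasing.

Emit:
carry_out(targets=[{"x":0,"y":0,"z":0,"ax":0,"ay":0,"az":0,"claw":0.45},{"x":0,"y":0,"z":0,"ax":0,"ay":0,"az":0,"claw":0.55},{"x":0,"y":0,"z":0,"ax":0,"ay":0,"az":0,"claw":0.6},{"x":0,"y":0,"z":0,"ax":0,"ay":0,"az":0,"claw":0.6},{"x":0,"y":0,"z":0,"ax":0,"ay":0,"az":0,"claw":0.6},{"x":0,"y":0,"z":0,"ax":0,"ay":0,"az":0,"claw":0.6},{"x":0,"y":0,"z":0,"ax":0,"ay":0,"az":0,"claw":0.6},{"x":0,"y":0,"z":0,"ax":0,"ay":0,"az":0,"claw":0.6}])

```text
t: 14.75
tcp_pos: [0.4617, -0.2848, 0.0924]
tcp_rot: [0.0, 0.861, 0.508, 0.0]
wrist_force: [0.1, 0.2, 0.7]
width: 0.0547
grasp_force: 0.0
```

```bash
python3 - <<'E'
from h import *
st(); g=grab('scene','s3'); w=grab('wrist','w6')
a=cv2.resize(g['img'][120:260,210:480],None,fx=2.9,fy=2.9)
b=w['img'][60:330,150:500].repeat(1,0)
b=cv2.resize(b,(406,313)); a=a[:406,:783]; p=np.zeros((b.shape[0],a.shape[1],3),np.uint8); 
p[:193,:406]=b[:193]
cv2.imwrite('pics/c5.png',np.vstack([a,p[:193]])[:,:,::-1])
E
```

```text
t14.8 [ 0.4617 -0.2848  0.0924] ytool -28.9 z [ 0. -0. -1.] F [0.1 0.2 0.7] w0.0547 g0.0 [-0.57  0.36  1.8  -0.    0.99 -0.07]
```

View pics/c5.png

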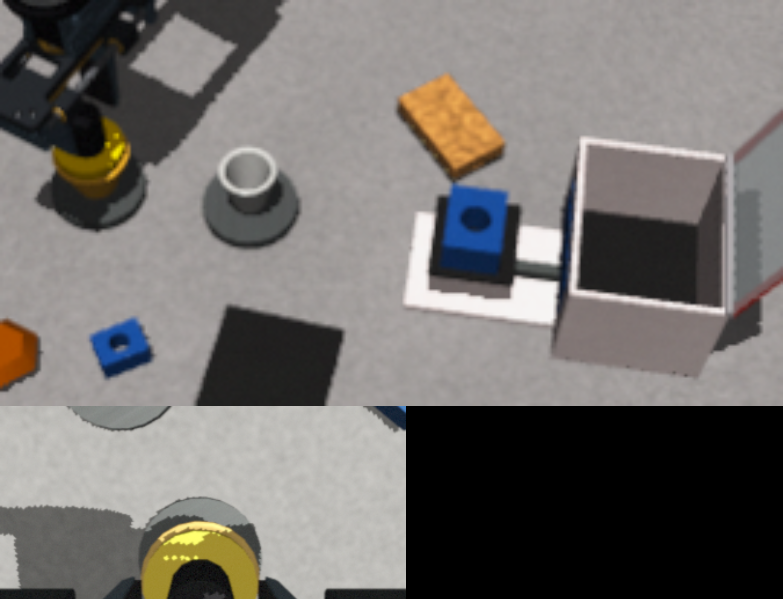

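The cone sits concentric in the brass cup and upright, with the flap still open. Next is the regrip and the check lift.

Emit:
carry_out(targets=[{"x":0,"y":0,"z":0,"ax":0,"ay":0,"az":0,"claw":0.2},{"x":0,"y":0,"z":0,"ax":0,"ay":0,"az":0,"claw":0.2},{"x":0,"y":0,"z":0,"ax":0,"ay":0,"az":0,"claw":0.2},{"x":0,"y":0,"z":0,"ax":0,"ay":0,"az":0,"claw":0.2},{"x":0,"y":0,"z":0,"ax":0,"ay":0,"az":0,"claw":0.2},{"x":0,"y":0,"z":0,"ax":0,"ay":0,"az":0,"claw":0.2}], newtons=12)

```text
t: 15.45
tcp_pos: [0.4618, -0.2848, 0.0924]
tcp_rot: [0.0, 0.861, 0.508, 0.0]
wrist_force: [-0.1, 0.2, -0.6]
width: 0.0321
grasp_force: 12.0
```

Emit:
carry_out(targets=[{"x":0,"y":0,"z":0.003,"ax":0,"ay":0,"az":0,"claw":0.2},{"x":0,"y":0,"z":0.005,"ax":0,"ay":0,"az":0,"claw":0.2},{"x":0,"y":0,"z":0.006,"ax":0,"ay":0,"az":0,"claw":0.2},{"x":0,"y":0,"z":0,"ax":0,"ay":0,"az":0,"claw":0.2},{"x":0,"y":0,"z":0,"ax":0,"ay":0,"az":0,"claw":0.2},{"x":0,"y":0,"z":0,"ax":0,"ay":0,"az":0,"claw":0.2}])

```text
t: 16.05
tcp_pos: [0.4615, -0.2847, 0.1062]
tcp_rot: [-0.0, 0.861, 0.508, -0.0]
wrist_force: [0.1, 0.5, -2.0]
width: 0.0323
grasp_force: 12.0
```

```bash
python3 - <<'E'
from h import *
st(); w=grab('wrist','w7')
for n in('w6','w7'):
    r=load(n)['img'][:230,240:400].astype(int); m=(r[...,0]>130)&(r[...,1]>110)&(r[...,2]<80); v,u=np.nonzero(m); print(n,v.min(),u.min()+240,u.max()+240,m.sum())
E
```

```text
t16.1 [ 0.4615 -0.2847  0.1062] ytool -28.9 z [-0.  0. -1.] F [ 0.1  0.5 -2. ] w0.0323 g12.0 [-0.57  0.35  1.78  0.    1.02 -0.07]
w6 159 272 372 3477
w7 157 274 370 2594
```

The wrist carries the cone's weight (-2.0 N) with the grip still closed on the knob, so it came free. I'll seat it again and release.

Emit:
carry_out(targets=[{"x":0,"y":0,"z":-0.006,"ax":0,"ay":0,"az":0,"claw":0.2},{"x":0,"y":0,"z":-0.004,"ax":0,"ay":0,"az":0,"claw":0.2},{"x":0,"y":0,"z":-0.003,"ax":0,"ay":0,"az":0,"claw":0.2},{"x":0,"y":0,"z":-0.001,"ax":0,"ay":0,"az":0,"claw":0.2},{"x":0,"y":0,"z":0,"ax":0,"ay":0,"az":0,"claw":0.2},{"x":0,"y":0,"z":0,"ax":0,"ay":0,"az":0,"claw":0.2}])

```text
t: 16.7
tcp_pos: [0.4618, -0.2848, 0.0924]
tcp_rot: [0.0, 0.861, 0.508, 0.0]
wrist_force: [-1.2, 0.6, -1.2]
width: 0.032
grasp_force: 12.0
```

Emit:
carry_out(targets=[{"x":0,"y":0,"z":0,"ax":0,"ay":0,"az":0,"claw":0.45},{"x":0,"y":0,"z":0,"ax":0,"ay":0,"az":0,"claw":0.55},{"x":0,"y":0,"z":0,"ax":0,"ay":0,"az":0,"claw":0.7},{"x":0,"y":0,"z":0,"ax":0,"ay":0,"az":0,"claw":0.8},{"x":0,"y":0,"z":0,"ax":0,"ay":0,"az":0,"claw":0.8},{"x":0,"y":0,"z":0,"ax":0,"ay":0,"az":0,"claw":0.8},{"x":0,"y":0,"z":0,"ax":0,"ay":0,"az":0,"claw":0.8},{"x":0,"y":0,"z":0.015,"ax":0,"ay":0,"az":0,"claw":0.8},{"x":0,"y":0,"z":0.03,"ax":0,"ay":0,"az":0,"claw":1},{"x":0,"y":0,"z":0.04,"ax":0,"ay":0,"az":0,"claw":1}])

```text
t: 17.7
tcp_pos: [0.4605, -0.2841, 0.1767]
tcp_rot: [-0.002, 0.861, 0.508, -0.001]
wrist_force: [0.4, -0.8, -0.2]
width: 0.0858
grasp_force: 0.0
```

Emit:
carry_out(targets=[{"x":0,"y":0,"z":0.035,"ax":0,"ay":0,"az":0,"claw":1},{"x":0.0107,"y":0.0437,"z":0,"ax":0,"ay":0,"az":0.045,"claw":1},{"x":0.0107,"y":0.0437,"z":0,"ax":0,"ay":0,"az":0.045,"claw":1},{"x":0.0107,"y":0.0437,"z":0,"ax":0,"ay":0,"az":0.045,"claw":1},{"x":0.0107,"y":0.0437,"z":0,"ax":0,"ay":0,"az":0.045,"claw":1},{"x":0.0107,"y":0.0437,"z":0,"ax":0,"ay":0,"az":0.045,"claw":1},{"x":0.0107,"y":0.0437,"z":0,"ax":0,"ay":0,"az":0.045,"claw":1},{"x":0.0107,"y":0.0437,"z":0,"ax":0,"ay":0,"az":0.045,"claw":1},{"x":0.0107,"y":0.0437,"z":0,"ax":0,"ay":0,"az":0.045,"claw":1},{"x":0,"y":0,"z":0,"ax":0,"ay":0,"az":0,"claw":1}])

```text
t: 18.7
tcp_pos: [0.5481, 0.0696, 0.2121]
tcp_rot: [-0.001, 0.754, 0.657, 0.001]
wrist_force: [-0.5, -0.6, 0.1]
width: 0.0909
grasp_force: 0.0
```

```bash
python3 - <<'E'
from h import *
st(); f=grab('top','t3'); w=grab('wrist','w8')
def blob(img,lo,hi,box):
    u0,u1,v0,v1=box; h=cv2.cvtColor(img[v0:v1,u0:u1],cv2.COLOR_RGB2HSV); m=cv2.inRange(h,lo,hi)
    c=max(cv2.findContours(m,0,1)[0],key=cv2.contourArea); e=cv2.minAreaRect(c); return e[0][0]+u0,e[0][1]+v0,e[1],e[2]
a=blob(f['img'],(22,120,60),(35,255,255),(380,435,235,290)); print('cone',a,at(f,a[0],a[1],.078))
b=blob(w['img'],(100,100,50),(125,255,255),(150,500,0,230)); print('weight',b,at(w,b[0],b[1],.091),'pred',proj(w,(.5467,.0655,.091)))
E
```

```text
t18.7 [0.5481 0.0696 0.2121] ytool -7.9 z [ 0.001  0.002 -1.   ] F [-0.5 -0.6  0.1] w0.0909 g0.0 [0.1  0.28 1.6  0.   1.27 0.24]
cone (407.50000381469727, 261.50000190734863, (26.870054244995117, 25.45584487915039), 45.0) [ 0.46420695 -0.27985969  0.078     ]
weight (322.4999694824219, 185.99998474121094, (66.99998474121094, 53.99999237060547), -0.0) [0.54838128 0.06569145 0.091     ] pred [320.79987841 186.43052058]
```

Emit:
carry_out(targets=[{"x":0,"y":-0.003,"z":-0.04,"ax":0,"ay":0,"az":0,"claw":1},{"x":0,"y":0,"z":-0.04,"ax":0,"ay":0,"az":0,"claw":1},{"x":0,"y":0,"z":-0.035,"ax":0,"ay":0,"az":0,"claw":1},{"x":0,"y":0,"z":-0.025,"ax":0,"ay":0,"az":0,"claw":1},{"x":0,"y":0,"z":0,"ax":0,"ay":0,"az":0,"claw":1},{"x":0,"y":0,"z":0,"ax":0,"ay":0,"az":0,"claw":0.5},{"x":0,"y":0,"z":0,"ax":0,"ay":0,"az":0,"claw":0.5},{"x":0,"y":0,"z":0,"ax":0,"ay":0,"az":0,"claw":0.5},{"x":0,"y":0,"z":0,"ax":0,"ay":0,"az":0,"claw":0.5},{"x":0,"y":0,"z":0,"ax":0,"ay":0,"az":0,"claw":0.5}], newtons=30)

```text
t: 19.8
tcp_pos: [0.5477, 0.0618, 0.0738]
tcp_rot: [0.001, 0.756, 0.654, 0.001]
wrist_force: [-1.1, -0.6, 6.1]
width: 0.0633
grasp_force: 30.0
```

Emit:
carry_out(targets=[{"x":0,"y":0,"z":0.007,"ax":0,"ay":0,"az":0,"claw":0.5},{"x":0,"y":0,"z":0.008,"ax":0,"ay":0,"az":0,"claw":0.5},{"x":0,"y":0,"z":0.008,"ax":0,"ay":0,"az":0,"claw":0.5},{"x":0,"y":0,"z":0.008,"ax":0,"ay":0,"az":0,"claw":0.5},{"x":0,"y":0,"z":0.01,"ax":0,"ay":0,"az":0,"claw":0.5},{"x":0,"y":0,"z":0.03,"ax":0,"ay":0,"az":0,"claw":0.5},{"x":0,"y":0,"z":0.03,"ax":0,"ay":0,"az":0,"claw":0.5},{"x":0.019,"y":-0.03,"z":0,"ax":0,"ay":0,"az":0,"claw":0.5},{"x":0.019,"y":-0.03,"z":0,"ax":0,"ay":0,"az":0,"claw":0.5},{"x":0.019,"y":-0.03,"z":0,"ax":0,"ay":0,"az":0,"claw":0.5}])

```text
t: 20.8
tcp_pos: [0.6048, -0.029, 0.1742]
tcp_rot: [0.0, 0.756, 0.655, 0.0]
wrist_force: [0.1, -0.2, -7.1]
width: 0.0636
grasp_force: 30.0
```

Emit:
carry_out(targets=[{"x":0.019,"y":-0.03,"z":0,"ax":0,"ay":0,"az":0,"claw":0.5},{"x":0.019,"y":-0.031,"z":0,"ax":0,"ay":0,"az":0,"claw":0.5},{"x":0.019,"y":-0.031,"z":0,"ax":0,"ay":0,"az":0,"claw":0.5},{"x":0,"y":0,"z":0,"ax":0,"ay":0,"az":0,"claw":0.5},{"x":0,"y":0,"z":-0.04,"ax":0,"ay":0,"az":0,"claw":0.5},{"x":0,"y":0,"z":-0.04,"ax":0,"ay":0,"az":0,"claw":0.5},{"x":0,"y":0,"z":-0.03,"ax":0,"ay":0,"az":0,"claw":0.5},{"x":0,"y":0,"z":-0.015,"ax":0,"ay":0,"az":0,"claw":0.5},{"x":0,"y":0,"z":0,"ax":0,"ay":0,"az":0,"claw":0.5},{"x":0,"y":0,"z":0,"ax":0,"ay":0,"az":0,"claw":0.5}])

```text
t: 21.8
tcp_pos: [0.6617, -0.1201, 0.0489]
tcp_rot: [0.0, 0.756, 0.654, 0.0]
wrist_force: [0.2, -0.3, -5.3]
width: 0.0632
grasp_force: 30.0
```

Emit:
carry_out(targets=[{"x":0,"y":0,"z":-0.015,"ax":0,"ay":0,"az":0,"claw":0.5},{"x":0,"y":0,"z":-0.006,"ax":0,"ay":0,"az":0,"claw":0.5},{"x":0,"y":0,"z":-0.003,"ax":0,"ay":0,"az":0,"claw":0.5},{"x":0,"y":0,"z":-0.002,"ax":0,"ay":0,"az":0,"claw":0.5},{"x":0,"y":0,"z":0,"ax":0,"ay":0,"az":0,"claw":0.5},{"x":0,"y":0,"z":0,"ax":0,"ay":0,"az":0,"claw":0.5}])

```text
t: 22.4
tcp_pos: [0.6616, -0.1203, 0.0229]
tcp_rot: [0.0, 0.756, 0.654, 0.0]
wrist_force: [-0.9, 0.3, -3.4]
width: 0.0634
grasp_force: 30.0
```

Emit:
carry_out(targets=[{"x":0,"y":0,"z":-0.001,"ax":0,"ay":0,"az":0,"claw":0.5},{"x":0,"y":0,"z":-0.001,"ax":0,"ay":0,"az":0,"claw":0.5},{"x":0,"y":0,"z":0,"ax":0,"ay":0,"az":0,"claw":0.5},{"x":0,"y":0,"z":0,"ax":0,"ay":0,"az":0,"claw":0.5}])

```text
t: 22.8
tcp_pos: [0.6615, -0.1203, 0.0228]
tcp_rot: [0.001, 0.756, 0.654, 0.0]
wrist_force: [-4.7, 1.5, 7.6]
width: 0.0635
grasp_force: 30.0
```

The pad is now supporting it (+7.6 N). I'll release and retreat up.

Emit:
carry_out(targets=[{"x":0,"y":0,"z":0,"ax":0,"ay":0,"az":0,"claw":0.75},{"x":0,"y":0,"z":0,"ax":0,"ay":0,"az":0,"claw":1},{"x":0,"y":0,"z":0,"ax":0,"ay":0,"az":0,"claw":1},{"x":0,"y":0,"z":0,"ax":0,"ay":0,"az":0,"claw":1},{"x":0,"y":0,"z":0.02,"ax":0,"ay":0,"az":0,"claw":1},{"x":0,"y":0,"z":0.04,"ax":0,"ay":0,"az":0,"claw":1},{"x":0,"y":0,"z":0.045,"ax":0,"ay":0,"az":0,"claw":1},{"x":0,"y":0,"z":0.045,"ax":0,"ay":0,"az":0,"claw":1},{"x":0,"y":0,"z":0.03,"ax":0,"ay":0,"az":0,"claw":1},{"x":0,"y":0,"z":0,"ax":0,"ay":0,"az":0,"claw":1}])

```text
t: 23.8
tcp_pos: [0.6642, -0.1208, 0.2064]
tcp_rot: [0.005, 0.756, 0.654, 0.004]
wrist_force: [-0.3, 0.4, 1.7]
width: 0.0915
grasp_force: 0.0
```

```bash
python3 - <<'E'
from h import *
st(); w=grab('wrist','w9'); f=grab('top','t4')
def blob(img,lo,hi,box):
    u0,u1,v0,v1=box; h=cv2.cvtColor(img[v0:v1,u0:u1],cv2.COLOR_RGB2HSV); m=cv2.inRange(h,lo,hi)
    c=max(cv2.findContours(m,0,1)[0],key=cv2.contourArea); e=cv2.minAreaRect(c); return e[0][0]+u0,e[0][1]+v0,e[1],e[2]
b=blob(w['img'],(100,100,50),(125,255,255),(200,400,60,230)); print('weight',b,at(w,b[0],b[1],.04))
a=blob(f['img'],(22,120,60),(35,255,255),(380,435,235,290)); print('cone',a,at(f,a[0],a[1],.078))
# flap: compare dispenser area with the start picture
d=np.abs(load('t0')['img'][180:270,180:240].astype(int)-f['img'][180:270,180:240]).mean(); print('flap diff',d)
d=np.abs(load('t0')['img'][180:270,180:240].astype(int)-load('t2')['img'][180:270,180:240]).mean(); print('open diff',d)
E
```

```text
t23.8 [ 0.6642 -0.1208  0.2064] ytool -8.3 z [ 0.011 -0.002 -1.   ] F [-0.3  0.4  1.7] w0.0915 g0.0 [-0.2   0.47  1.31  0.    1.35 -0.05]
weight (317.0, 173.0, (48.0, 60.0), 90.0) [ 0.66187087 -0.11688623  0.04      ]
cone (407.50000381469727, 261.50000190734863, (26.870054244995117, 25.45584487915039), 45.0) [ 0.46420695 -0.27985969  0.078     ]
flap diff 3.03
open diff 65.44413580246913
```

The weight is at (0.662, -0.117), which is the pad's centre. The cone hasn't moved in its cup, and the flap area matches its shut picture. I'll hand the job in.

```bash
python3 -c "
from h import *
print(robot.close_job())"
```

```text
the job is handed in; nothing more can be done
None
```

The job is handed in after about 24 s of the 72 s allowed: my last camera check showed the cone seated in the brass cup after its check lift, the weight back at the centre of its pad and the flap shut; the hand-in returned no verdict.

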